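# Make up the parts for two waiting repairs

## Robot

A 6-joint arm with a two-finger parallel gripper is mounted at the origin on the work surface. World frame = base frame: x ahead of the robot, y to its left, z up, the work surface at z = 0. Lengths are in mm, angles in rad, forces in N, time in s.
With the tool pointing down it reaches from about 300 to 750 mm from the base axis. Payload 8.5 kg.
Tool frame: the origin (TCP) lies on the centre line of the jaws, within the pads' length; the fingertips stand 14 mm ahead of it and the grasp point (between the pads) lies 5 mm behind it; z points along the fingers, y is the line along which they close (so a half turn about z gives the same grasp; the last joint's range is limited). The gripper opens to 88 mm and grips with 3 to 60 N. Pads are 18 mm wide; open, the fingers measure 123 mm over their backs; the gripper's body (75 mm by 187 mm) begins 45 mm behind the grasp point.
Start: joints at [0.892, 0.381, 1.297, -0, 1.464, -0.215], TCP at [246.031, 491.883, 252.748] pointing down, gripper open.
Joint ranges: [-3.11, 3.11], [-0.89, 2.33], [0.22, 2.48], [-1.42, 4.56], [0.17, 2.85], [-2.88, 2.88]. Speed limits (rad/s): [2.39, 2.39, 3.14, 3.14, 3.14, 3.14].

## Interface

Orientations are given as a unit quaternion [w, x, y, z].
In Python, from workcell import r gives the robot as it stands.
- The arm moves only by the tool arm_command, never from a script. Its argument "increments" is a list of rows, each a list of 7 numbers: the shift along the tool's x, y, z as a fraction of full scale, then the turn, a rotation vector about the tool's x, y, z as a fraction of full scale, then the closure, from 0 (fully open) to 1 (shut). In form: [[x, y, z, wx, wy, wz, hand], ...]. A call has 1 to 10 rows; each row shifts and turns the commanded pose from where the row before left it, along the tool's axes as they then stand; what a row does not reach is not made up. Full scale, the value 1, is 0.025 m for a shift and 8 degrees for a turn. A row lasts 1/10 s, in which the tool goes at most 50 mm and 8.59 degrees, less where a joint would pass 70% of its speed; a pose out of reach is approached as far as the arm can. A call with a number of a shift or a turn outside -1 to 1 is refused whole. A call with a gripper value outside its range is refused whole. The fingers move at their own pace and stop on an object; the grip force is fixed at half the most. Time passes only in rows, so rows that do not move let the fingers close. It gives the time, the measured TCP pose, the force, the opening and the grip force at its end, in the units of the state.
- r.state(): the state, without advancing time (a new reading comes with each control period).
- r.read_camera(name): name is "scene" or "top"; returns a dict with "image" (400x640x3 uint8, blue, green, red), "z_map" (400x640 float32, mm along the optical axis (not along the pixel's ray), 0 where there is no reading), "fx", "fy", "cx", "cy" (pixels), "k1" (the pictures are not rectified: a ray, as slopes to the right and down, at radius r is drawn at 1 + k1 r^2 times it, then the intrinsics apply), "R" (3x3) and "t" (3): a world point X has camera coordinates R X + t. Camera axes: x right, y down, z forward; pixel columns grow to the right and rows downward; lengths in mm; the calibration is good to about 2 mm. A picture is of the moment at which its call begins.
- r.finish_job(): hands the job in; it is judged then, once.
The state is a dict: "time": time; "q": joint angles; "joint_velocities": joint speeds; "effort": joint torques, N m; "ee_pos": TCP position; "orientation": TCP orientation; "ft_force": force on the tool from outside, world axes, zero at the start; "torque": the same for the moment, N m; "grip_width": opening from 0.0 (shut) to 1.0 (fully open); "finger_force": force on a finger pad.
Only numpy, scipy, OpenCV 4.12 (cv2) and the standard library are available. Lean on these libraries where they do the work, as an engineer would, in place of code of your own. Each camera call takes 0.05 s, during which the arm holds its last target. There are 200 camera calls.

## Task

Make up the parts for two waiting repairs from the stock on the bench mat: the amplifier's three-bay tray gets the mains transformer, the tall capacitor and the heat sink, and the portable radio's two-bay tray gets the loudspeaker and the short capacitor. Put one part in each bay, any bay of its tray, standing on the tray floor the same way up as it stands now; set the parts down, do not drop them. Leave the relay, the tin and the side cutters where they are.

Things in the scene. Friction and masses are not known exactly. Their poses are not given: they have to be found in the camera images.
- tray3: The amplifier's tray. Fixed job tray of grey sheet metal with three bays in a row along its own x axis; 230 x 96 mm outside (x, y), 14 mm high, sheet (floor, walls, dividers) 2 mm thick. Origin: underside, centre of the tray; the floor inside is 2 mm above it. Each bay is 74 mm (x) by 92 mm (y) inside; bay centres lie at x = -76, 0 and +76 mm, y = 0. Its x axis points roughly away from the robot; the two trays may stand left or right of the mat.
- tray2: The portable radio's tray. Fixed job tray of grey sheet metal with two bays in a row along its own x axis; 154 x 96 mm outside (x, y), 14 mm high, sheet (floor, walls, dividers) 2 mm thick. Origin: underside, centre of the tray; the floor inside is 2 mm above it. Each bay is 74 mm (x) by 92 mm (y) inside; bay centres lie at x = -38 and +38 mm, y = 0. Its x axis points roughly away from the robot; the two trays may stand left or right of the mat.
- transformer_c (a point): Loose mains transformer, 0.3 kg, 42 mm high, standing on its two strap feet on the 2 mm bench mat: dark steel lamination stack with a copper and paper coil (39 mm along x, from 8 to 34 mm up) and an aluminium strap over it. Flat parallel sides 50 mm apart along its y axis, to be gripped there; thin feet (1.5 mm) reach to 66 mm overall along y. The point is its centre, 21 mm above its underside; z up.
- cap_tall_c (a point): Loose tall capacitor can: black upright cylinder 35 mm in diameter, 60 mm high, with two small 5 mm metal lugs on its pale top. The point is its centre, 30 mm above its underside; z up. Stands on the mat.
- cap_short_c (a point): Loose short capacitor can: black upright cylinder 25 mm in diameter, 36 mm high, with two small 5 mm metal lugs on its pale top. The point is its centre, 18 mm above its underside; z up. Stands on the mat.
- heatsink_c (a point): Loose aluminium heat sink standing on end, 42 mm (x) by 25 mm (y) by 40 mm high, upright fins on both its y faces; grip it across the fin tips, 25 mm along y. The point is its centre, 20 mm above its underside; z up. Stands on the mat.
- speaker_c (a point): Loose small loudspeaker lying face down, magnet up, 40 mm high: flange 50 mm in diameter (3 mm thick) at the bottom, basket tapering from 44 to 34 mm diameter up to 18 mm, then an upright magnet 36 mm in diameter from 18 to 40 mm above the underside; grip it by the magnet, fingertips about 19 mm above the underside. The point is its centre, 20 mm above the underside; z up. Stands on the mat.
- relay_c (a point): Loose relay that is not needed: a smooth pale box 35 x 28 mm, 22 mm high, lying with its brass pins to the side (-x, 7 mm long), among the stock on the mat. The point is its centre, 11 mm above its underside. Leave it where it is.
- tin_c (a point): Loose round flat tin with a metal lid, 54 mm in diameter, 21 mm high, on the bench beyond the mat. The point is its centre, half-way up. Leave it where it is.
- cutters_c (a point): Loose side cutters with red handles, about 135 mm long and 14 mm high, lying across the bench beyond the mat; the point is at the pivot, 7 mm up; jaws to +x (27 mm), handles to -x (107 mm, up to 60 mm wide over both). Leave them where they are.

How it is judged:
By the outcome, as a careful person would: the job done as asked, in the order asked, and still so for the second after the job is handed in, with the robot touching nothing.
It also fails if it takes over 122 s, if anything falls off the work surface, if the arm or the gripper's body presses on something with over 40 N, if the wrist force passes 120 N, or if a joint passes its speed limit or range.

## Working session

There is one attempt and no reset: what is moved stays moved. The work goes in short steps, Python scripts to look and compute and a tool call to move; the robot and the scene stay as the last step left them, time stands still between calls to the robot, and variables do not carry over. Pictures are saved under pics/ and viewed, at most 14 in all, crops included, and the job is handed in when it is done.

Besides the shell and the picture viewer there is one more tool, called after "Emit:" by a JSON object that holds its "fn" and its "kwargs". arm_command: Moves the arm, as the interface text tells. Shift numbers are shares of 0.025 m and turn numbers shares of 8 degrees, none past 1 either way. Its arguments: {"type":"object","properties":{"increments":{"type":"array"}},"required":["increments"]}

```bash
mkdir -p pics; ls; cat > h.py <<'E'
import numpy as np, cv2
from workcell import r
def pts(c):
    h,w=c["z_map"].shape
    u,v=np.meshgrid(np.arange(w),np.arange(h))
    xd=(u-c["cx"])/c["fx"]; yd=(v-c["cy"])/c["fy"]
    x,y=xd.copy(),yd.copy()
    for _ in range(10):
        s=1+c["k1"]*(x*x+y*y); x=xd/s; y=yd/s
    z=c["z_map"]; P=np.stack([x*z,y*z,z],-1)
    W=(P-np.array(c["t"]))@np.array(c["R"])
    W[z<=0]=np.nan
    return W
E
python3 - <<'E'
from h import *
import pickle
print(r.state())
for n in ["scene","top"]:
    c=r.read_camera(n); pickle.dump(c,open(n+".pkl","wb")); cv2.imwrite(f"pics/{n}0.png",c["image"])
    R=np.array(c["R"]);print(n,c["fx"],c["k1"],-R.T@np.array(c["t"]),R[2])
E
```

```text
pics
{'time': 0.0, 'q': array([ 8.91659590e-01,  3.81172760e-01,  1.29824604e+00, -4.43578807e-05,
        1.46362018e+00, -2.15308943e-01]), 'joint_velocities': array([-0.00133739, -0.00112794, -0.00295128, -0.00015135, -0.00148869,
        0.00050487]), 'effort': array([ 2.03827415e-05, -4.37933278e+01, -2.24559152e+01,  7.13065895e-02,
        3.53499851e-02, -1.66502032e-04]), 'ee_pos': array([245.90039609, 491.66986821, 252.15520855]), 'orientation': array([-2.92859249e-04,  2.29838217e-01,  9.73228581e-01, -6.61575333e-04]), 'ft_force': array([ 0.25393461,  0.77634508, -1.78381438]), 'torque': array([ 0.02032011,  0.01541685, -0.037508  ]), 'finger_force': 0.0, 'grip_width': 1.003451187942073}
scene 472.5112423988747 0.022809538160323887 [1107.12368978  376.88783331  688.60150683] [-0.56932736 -0.40944233 -0.71289784]
top 474.83078052922946 -0.04916183841141065 [ 541.65599491    2.71700466 1087.99193513] [ 0.09007655  0.02039933 -0.99572591]
```

View pics/top0.png

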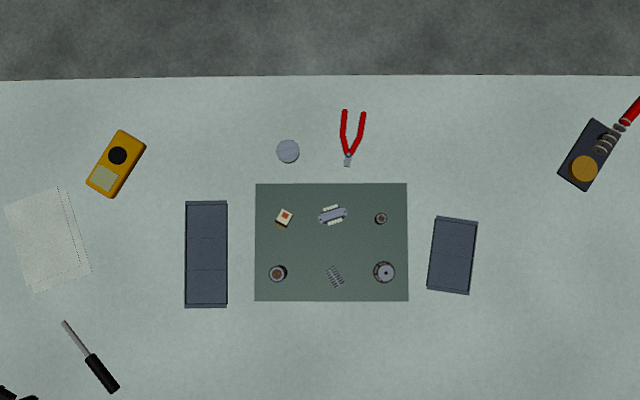

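View pics/scene0.png

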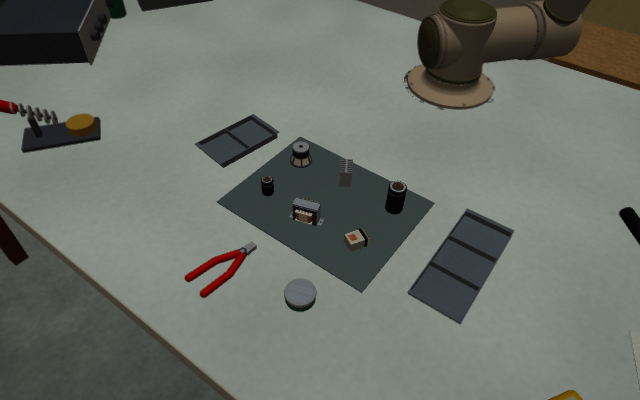

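The top view shows tray3 at (206,254) and tray2 at (452,255). On the mat are the relay (284,217), transformer (333,215), short cap (381,218), tall cap (278,273), heat sink (335,277) and speaker (384,271). The scene view shows the same layout, with everything upright.

```bash
cat > meas.py <<'E'
from h import *
import pickle
C={n:pickle.load(open(n+".pkl","rb")) for n in ["scene","top"]}
W={n:pts(C[n]) for n in C}
T=W["top"]
box={"relay":(284,217),"transf":(333,215),"capS":(381,218),"capT":(278,273),"hs":(335,277),"spk":(384,271)}
mat=T[190:295,262:400].reshape(-1,3); mat=mat[~np.isnan(mat[:,0])]
print("mat z",np.median(mat[:,2]))
for n,(u,v) in box.items():
    a=T[v,u]
    for cam in W:
        P=W[cam].reshape(-1,3); k=(np.hypot(P[:,0]-a[0],P[:,1]-a[1])<48)&(P[:,2]>7); Q=P[k]
        hi=np.percentile(Q[:,2],97); top=Q[Q[:,2]>hi-(6 if n!="transf" else 5)]
        out=[n,cam,len(Q),"hi %.1f"%hi]
        for S in (Q,top):
            rc=cv2.minAreaRect(S[:,:2].astype(np.float32)); out.append(np.round([*rc[0],*rc[1],rc[2]],1).tolist())
            cc=cv2.minEnclosingCircle(S[:,:2].astype(np.float32)); out.append(np.round([*cc[0],cc[1]],1).tolist())
        print(*out)
for n,(u,v) in {"tray3":(206,254),"tray2":(452,255)}.items():
    a=T[v,u]
    for cam in W:
        P=W[cam].reshape(-1,3); k=(abs(P[:,0]-a[0])<140)&(abs(P[:,1]-a[1])<75)
        Q=P[k]; print(n,cam,"z",np.percentile(Q[:,2],[5,50,95]).round(1))
        bl=C[cam]["image"].reshape(-1,3)[k].astype(int)
        m=(bl.sum(1)<300)&(bl[:,0]>bl[:,1])  # bluish grey
        S=Q[m]; S=S[S[:,2]<20]
        rc=cv2.minAreaRect(S[:,:2].astype(np.float32)); print(len(S),np.round([*rc[0],*rc[1],rc[2]],1), S[:,:2].mean(0).round(1),"rim",)
        S=Q[(Q[:,2]>9)&(Q[:,2]<20)]; 
        if len(S)>20:
            rc=cv2.minAreaRect(S[:,:2].astype(np.float32)); print(" rim",len(S),np.round([*rc[0],*rc[1],rc[2]],1))
for cam,(x0,x1,y0,y1) in {"top":(250,410,180,305),"scene":(215,440,130,295)}.items():
    cv2.imwrite(f"pics/crop_{cam}.png",cv2.resize(C[cam]["image"][y0:y1,x0:x1],None,fx=3.5 if cam=="scene" else 4.7,fy=3.5 if cam=="scene" else 4.7,interpolation=cv2.INTER_CUBIC))
E
python3 meas.py
```

```text
mat z 1.7169000855509429
relay scene 360 hi 24.1 [611.0, 107.9, 29.8, 41.9, 60.9] [611.9, 107.1, 23.3] [611.3, 107.2, 28.9, 40.7, 61.2] [612.0, 107.0, 23.2]
relay top 223 hi 26.3 [607.4, 105.0, 74.4, 63.0, 40.5] [611.9, 106.6, 44.3] [610.0, 109.9, 28.2, 39.5, 61.1] [610.8, 109.4, 21.6]
transf scene 625 hi 44.3 [621.6, -4.2, 40.5, 54.2, 5.3] [620.1, -4.3, 27.3] [619.6, -4.5, 32.8, 51.5, 17.6] [620.5, -4.3, 27.3]
transf top 368 hi 46.5 [611.5, 1.6, 51.0, 65.5, 66.9] [610.2, 0.0, 39.9] [618.2, -1.3, 24.9, 49.8, 17.0] [618.8, -1.1, 26.1]
capS scene 207 hi 40.1 [612.4, -109.9, 22.8, 24.7, 45.4] [612.2, -111.1, 13.2] [611.9, -111.1, 21.2, 22.1, 41.4] [612.8, -111.5, 12.9]
capS top 120 hi 41.3 [613.4, -103.7, 58.8, 50.9, 33.8] [611.0, -100.1, 36.3] [610.1, -108.5, 22.4, 22.3, 0.3] [609.3, -108.8, 12.2]
capT scene 516 hi 63.8 [491.5, 116.3, 36.0, 33.8, 48.7] [490.9, 116.5, 18.6] [490.5, 116.1, 33.8, 34.5, 56.2] [490.5, 117.7, 18.5]
capT top 245 hi 66.1 [492.4, 122.6, 60.4, 48.5, 54.7] [492.4, 122.6, 38.7] [488.1, 118.5, 33.3, 32.5, 20.2] [488.4, 118.8, 17.3]
hs scene 307 hi 42.2 [482.2, -7.5
[... 326 characters left out ...]
491.0, -119.6, 19.2]
spk top 289 hi 44.1 [494.8, -109.1, 58.5, 61.8, 8.3] [501.6, -108.2, 38.2] [489.6, -115.3, 33.7, 34.2, 45.0] [489.7, -115.5, 17.8]
tray3 scene z [-2.4  0.5 12.8]
5300 [531.8 284.6 246.2  95.6   0.7] [538.9 285.1] rim
 rim 1096 [531.3 284.4 247.5  97.1   0.8]
tray3 top z [-2.6  1.3 13.3]
4404 [532.4 288.1 245.2  97.2   0.6] [530.5 289.6] rim
 rim 664 [5.317e+02 2.886e+02 2.411e+02 9.900e+01 4.000e-01]
tray2 scene z [-3.  -0.3 12.2]
1600 [ 529.1 -273.8   98.1  168.4   81.2] [ 528.6 -278.1] rim
 rim 510 [ 529.3 -273.4  102.   170.3   81.5]
tray2 top z [-3.6  0.1 11.7]
3106 [ 528.5 -271.    98.6  166.7   81.3] [ 528.2 -271.7] rim
 rim 557 [ 528.5 -270.5   99.1  166.7   81.1]
```

View pics/crop_top.png

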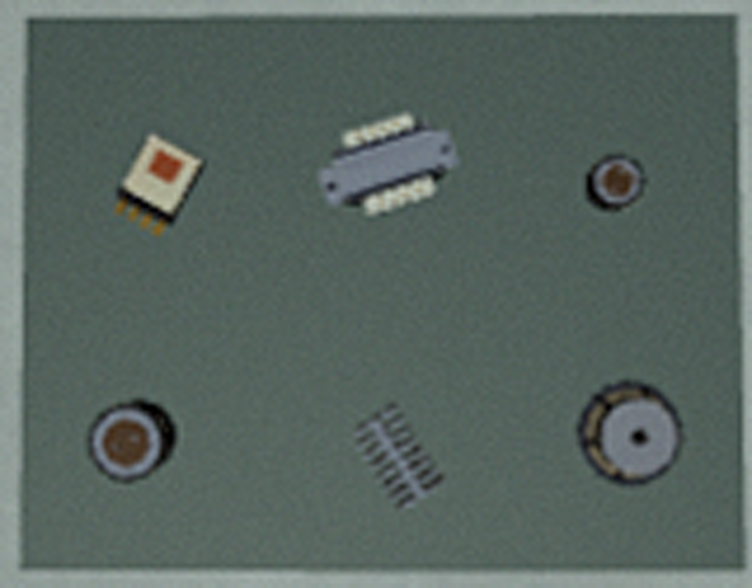

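```bash
cat > go.py <<'E'
import sys; from h import *
from scipy.spatial.transform import Rotation as Ro
x,y,z,psi=map(float,sys.argv[1:5]); s=r.state()
q=s["orientation"]; M=Ro.from_quat([*q[1:],q[0]]).as_matrix()
cur=np.degrees(np.arctan2(M[1,1],M[0,1]))
d=(psi-cur+180)%360-180
p=np.radians(psi); X=np.array([-np.sin(p),np.cos(p),0]); Y=np.array([np.cos(p),np.sin(p),0])
D=np.array([x,y,z])-s["ee_pos"]
print("t",round(s["time"],2),"psi",cur.round(2),"tilt",M[:,2].round(4),"wz units",round(-d/8,3),"| shift units",np.round([D@X/25,D@Y/25,-D[2]/25],3))
E
python3 go.py 619 -3 140 107
```

```text
t 0.1 psi 63.42 tilt [-8.e-04 -1.e-03 -1.e+00] wz units -5.447 | shift units [ -8.486 -23.287   4.489]
```

Emit:
{"fn": "arm_command", "kwargs": {"increments": [[0,0,0,0,0,-0.91,0],[0,0,0,0,0,-0.91,0],[0,0,0,0,0,-0.91,0],[0,0,0,0,0,-0.91,0],[0,0,0,0,0,-0.91,0],[0,0,0,0,0,-0.9,0],[-0.35,-0.97,0,0,0,0,0],[-0.35,-0.97,0,0,0,0,0],[-0.35,-0.97,0,0,0,0,0],[-0.35,-0.97,0,0,0,0,0]]}}

```text
time: 1.1
ee_pos: [308.2, 408.5, 252.4]
orientation: [-0.0, -0.148, 0.989, -0.0]
ft_force: [-0.6, -0.2, 0.3]
grip_width: 1.001
finger_force: 0.0
```

Emit:
{"fn": "arm_command", "kwargs": {"increments": [[-0.35,-0.97,0.2,0,0,0,0],[-0.35,-0.97,0.2,0,0,0,0],[-0.35,-0.97,0.2,0,0,0,0],[-0.35,-0.97,0.2,0,0,0,0],[-0.35,-0.97,0.2,0,0,0,0],[-0.35,-0.97,0.2,0,0,0,0],[-0.35,-0.97,0.2,0,0,0,0],[-0.35,-0.97,0.2,0,0,0,0],[-0.35,-0.97,0.2,0,0,0,0],[-0.35,-0.97,0.2,0,0,0,0]]}}

```text
time: 2.1
ee_pos: [463.0, 202.2, 202.3]
orientation: [-0.0, -0.148, 0.989, -0.0]
ft_force: [0.1, 0.5, -0.0]
grip_width: 0.999
finger_force: 0.0
```

Emit:
{"fn": "arm_command", "kwargs": {"increments": [[-0.35,-0.97,0.25,0,0,0,0],[-0.35,-0.97,0.25,0,0,0,0],[-0.35,-0.97,0.25,0,0,0,0],[-0.35,-0.97,0.25,0,0,0,0],[-0.35,-0.97,0.25,0,0,0,0],[-0.35,-0.97,0.25,0,0,0,0],[-0.35,-0.97,0.25,0,0,0,0],[-0.35,-0.97,0.25,0,0,0,0],[-0.35,-0.97,0.25,0,0,0,0],[-0.35,-0.6,0.25,0,0,0,0]]}}

```text
time: 3.1
ee_pos: [615.1, 4.2, 139.5]
orientation: [-0.0, -0.147, 0.989, 0.0]
ft_force: [0.7, 0.2, 0.7]
grip_width: 0.997
finger_force: 0.0
```

```bash
python3 go.py 619 -3 33 107; python3 - <<'E'
from h import *
for n,(x0,x1,y0,y1) in {"top":(250,410,160,280),"scene":(215,440,110,280)}.items():
    c=r.read_camera(n); cv2.imwrite(f"pics/{n}1.png",cv2.resize(c["image"][y0:y1,x0:x1],None,fx=3.4,fy=3.4,interpolation=cv2.INTER_CUBIC))
E
```

```text
t 3.1 psi 106.96 tilt [-7.e-04 -1.e-04 -1.e+00] wz units -0.005 | shift units [-0.065 -0.32   4.26 ]
```

View pics/scene1.png

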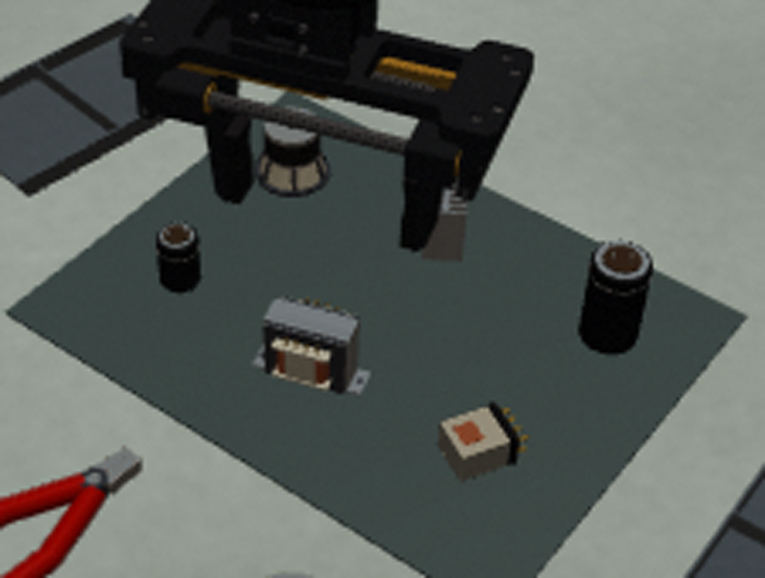

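The scene crop shows the open gripper aligned above the transformer (310,345), and all parts are still upright. I'll descend now.

Emit:
{"fn": "arm_command", "kwargs": {"increments": [[-0.06,-0.32,0.5,0,0,0,0],[0,0,0.8,0,0,0,0],[0,0,0.8,0,0,0,0],[0,0,0.8,0,0,0,0],[0,0,0.7,0,0,0,0],[0,0,0.4,0,0,0,0],[0,0,0.26,0,0,0,0],[0,0,0,0,0,0,0],[0,0,0,0,0,0,1],[0,0,0,0,0,0,1]]}}

```text
time: 4.2
ee_pos: [618.7, -1.5, 34.6]
orientation: [0.001, -0.148, 0.989, -0.0]
ft_force: [-0.8, -0.2, -0.2]
grip_width: 0.841
finger_force: 0.0
```

Emit:
{"fn": "arm_command", "kwargs": {"increments": [[0,0,0,0,0,0,1],[0,0,0,0,0,0,1],[0,0,0,0,0,0,1],[0,0,0,0,0,0,1],[0,0,0,0,0,0,1]]}}

```text
time: 4.7
ee_pos: [618.5, -1.7, 34.0]
orientation: [0.0, -0.148, 0.989, -0.0]
ft_force: [0.9, -1.9, 2.2]
grip_width: 0.561
finger_force: 30.0
```

```bash
python3 go.py 607.7 287.2 130 90.6
```

```text
t 4.7 psi 107.02 tilt [ 6.e-04 -4.e-04 -1.e+00] wz units 2.053 | shift units [ 0.311 11.56  -3.839]
```

Emit:
{"fn": "arm_command", "kwargs": {"increments": [[0,0,-0.3,0,0,0,1],[0,0,-0.6,0,0,0,1],[0,0,-0.8,0,0,0,1],[0,0,-0.8,0,0,0,1],[0,0,-0.8,0,0,0,1],[0,0,-0.54,0,0,0.25,1],[0,0,0,0,0,0.6,1],[0,0,0,0,0,0.6,1],[0,0,0,0,0,0.6,1],[0,0.4,0,0,0,0,1]]}}

```text
time: 5.7
ee_pos: [617.9, 8.2, 129.5]
orientation: [-0.001, -0.005, 1.0, 0.0]
ft_force: [0.6, 0.6, -3.7]
grip_width: 0.566
finger_force: 30.0
```

Emit:
{"fn": "arm_command", "kwargs": {"increments": [[0,0.8,0,0,0,0,1],[0,1,0,0,0,0,1],[0,1,0,0,0,0,1],[0,1,0,0,0,0,1],[0,1,0,0,0,0,1],[0,1,0,0,0,0,1],[0,1,0,0,0,0,1],[0,1,0,0,0,0,1],[0,1,0,0,0,0,1],[0.2,1,0,0,0,0,1]]}}

```text
time: 6.7
ee_pos: [610.0, 255.2, 129.5]
orientation: [-0.0, -0.007, 1.0, 0.0]
ft_force: [0.8, 0.5, -3.2]
grip_width: 0.566
finger_force: 30.0
```

Emit:
{"fn": "arm_command", "kwargs": {"increments": [[0.11,0.8,0,0,0,0,1],[0,0.56,0,0,0,0,1],[0,0,0,0,0,0,1]]}}

```text
time: 7.0
ee_pos: [606.8, 289.3, 129.5]
orientation: [-0.0, -0.007, 1.0, 0.0]
ft_force: [-0.9, -1.3, -3.6]
grip_width: 0.562
finger_force: 30.0
```

```bash
python3 go.py 607.7 287.2 34 90.6; python3 - <<'E'
from h import *
c=r.read_camera("scene"); cv2.imwrite("pics/s2.png",cv2.resize(c["image"][90:330,340:640],None,fx=2.4,fy=2.4,interpolation=cv2.INTER_CUBIC))
E
```

```text
t 7.0 psi 90.83 tilt [-5.e-04  2.e-04 -1.e+00] wz units 0.028 | shift units [-0.036 -0.085  3.82 ]
```

View pics/s2.png

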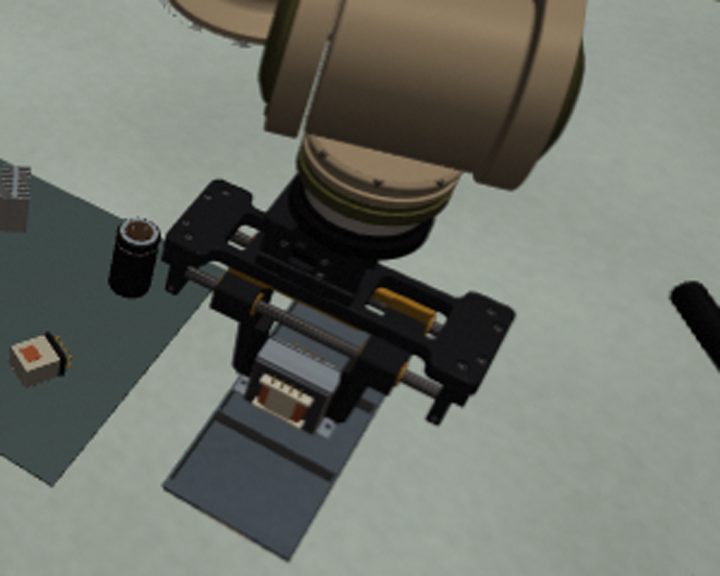

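The transformer is held level above the tray's far bay; height makes it appear nearer the robot in the crop, at (290,395). I'll lower it now.

Emit:
{"fn": "arm_command", "kwargs": {"increments": [[-0.04,-0.08,0.5,0,0,0.03,1],[0,0,0.8,0,0,0,1],[0,0,0.8,0,0,0,1],[0,0,0.8,0,0,0,1],[0,0,0.5,0,0,0,1],[0,0,0.2,0,0,0,1],[0,0,0.12,0,0,0,1],[0,0,0.06,0,0,0,1],[0,0,0.04,0,0,0,1],[0,0,0,0,0,0,1]]}}

```text
time: 8.05
ee_pos: [608.6, 285.5, 34.8]
orientation: [0.0, -0.003, 1.0, 0.0]
ft_force: [-1.1, -0.1, -2.7]
grip_width: 0.566
finger_force: 30.0
```

Emit:
{"fn": "arm_command", "kwargs": {"increments": [[0,0,0.03,0,0,0,1],[0,0,0.03,0,0,0,1],[0,0,0,0,0,0,1]]}}

```text
time: 8.35
ee_pos: [608.7, 285.6, 34.0]
orientation: [0.001, -0.003, 1.0, 0.0]
ft_force: [-1.7, 0.2, 4.0]
grip_width: 0.563
finger_force: 30.0
```

Contact is confirmed (Fz went from −3 to +4). I'll release and lift.

Emit:
{"fn": "arm_command", "kwargs": {"increments": [[0,0,0,0,0,0,0.3],[0,0,0,0,0,0,0],[0,0,0,0,0,0,0],[0,0,0,0,0,0,0],[0,0,-0.3,0,0,0,0],[0,0,-0.8,0,0,0,0],[0,0,-1,0,0,0,0],[0,0,-1,0,0,0,0],[0,0,-1,0,0,0,0],[0,0,-1,0,0,0,0]]}}

```text
time: 9.35
ee_pos: [608.3, 285.4, 161.9]
orientation: [0.0, -0.003, 1.0, 0.0]
ft_force: [0.1, 0.6, -0.2]
grip_width: 1.0
finger_force: 0.0
```

```bash
python3 go.py 489.3 117.5 140 90.6
```

```text
t 9.35 psi 90.39 tilt [ 5.e-04  1.e-04 -1.e+00] wz units -0.027 | shift units [ 4.832 -6.666  0.876]
```

Emit:
{"fn": "arm_command", "kwargs": {"increments": [[0.3,-0.42,0,0,0,0,0],[0.6,-0.83,0,0,0,0,0],[0.6,-0.83,0,0,0,0,0],[0.6,-0.83,0,0,0,0,0],[0.6,-0.83,0,0,0,0,0],[0.6,-0.83,0,0,0,0,0],[0.6,-0.83,0.2,0,0,0,0],[0.6,-0.83,0.3,0,0,0,0],[0.33,-0.43,0.4,0,0,0,0],[0,0,0,0,0,0,0]]}}

```text
time: 10.35
ee_pos: [487.8, 117.2, 137.6]
orientation: [-0.001, -0.003, 1.0, -0.0]
ft_force: [-0.2, -0.3, 1.0]
grip_width: 1.002
finger_force: 0.0
```

```bash
python3 go.py 489.3 117.5 34 90.6
```

```text
t 10.35 psi 90.3 tilt [-1.7e-03 -1.0e-04 -1.0e+00] wz units -0.038 | shift units [-0.062  0.01   4.143]
```

Emit:
{"fn": "arm_command", "kwargs": {"increments": [[-0.03,0,0.5,0,0,0,0],[0,0,0.8,0,0,0,0],[0,0,0.8,0,0,0,0],[0,0,0.8,0,0,0,0],[0,0,0.7,0,0,0,0],[0,0,0.4,0,0,0,0],[0,0,0.14,0,0,0,0],[0,0,0,0,0,0,1],[0,0,0,0,0,0,1],[0,0,0,0,0,0,1]]}}

```text
time: 11.35
ee_pos: [489.9, 118.2, 34.9]
orientation: [0.001, -0.003, 1.0, 0.0]
ft_force: [0.1, 0.5, -0.4]
grip_width: 0.755
finger_force: 0.0
```

Emit:
{"fn": "arm_command", "kwargs": {"increments": [[0,0,0,0,0,0,1],[0,0,0,0,0,0,1],[0,0,0,0,0,0,1],[0,0,0,0,0,0,1],[0,0,0,0,0,0,1],[0,0,0,0,0,0,1]]}}

```text
time: 11.95
ee_pos: [489.6, 118.1, 34.3]
orientation: [0.0, -0.003, 1.0, -0.0]
ft_force: [0.0, 0.2, 1.9]
grip_width: 0.391
finger_force: 30.0
```

```bash
python3 go.py 455.7 285.6 110 90.6
```

```text
t 11.95 psi 90.39 tilt [ 1.e-04 -0.e+00 -1.e+00] wz units -0.027 | shift units [ 1.285  6.714 -3.027]
```

Emit:
{"fn": "arm_command", "kwargs": {"increments": [[0,0,-0.3,0,0,0,1],[0,0,-0.7,0,0,0,1],[0,0,-0.9,0,0,0,1],[0,0,-0.8,0,0,0,1],[0.1,0.4,-0.3,0,0,0,1],[0.18,0.9,0,0,0,0,1],[0.18,0.9,0,0,0,0,1],[0.18,0.9,0,0,0,0,1],[0.18,0.9,0,0,0,0,1],[0.18,0.9,0,0,0,0,1]]}}

```text
time: 12.95
ee_pos: [462.8, 241.9, 108.9]
orientation: [-0.0, -0.003, 1.0, -0.0]
ft_force: [0.2, -0.7, -0.7]
grip_width: 0.39
finger_force: 30.0
```

Emit:
{"fn": "arm_command", "kwargs": {"increments": [[0.18,0.9,0,0,0,0,1],[0.1,0.6,0,0,0,0,1],[0,0.31,0,0,0,0,1],[0,0,0.4,0,0,0,1],[0,0,0.8,0,0,0,1],[0,0,0.8,0,0,0,1],[0,0,0.6,0,0,0,1],[0,0,0.25,0,0,0,1],[0,0,0.1,0,0,0,1],[0,0,0,0,0,0,1]]}}

```text
time: 13.95
ee_pos: [456.7, 285.3, 35.5]
orientation: [0.0, -0.003, 1.0, -0.0]
ft_force: [-0.5, 0.3, -0.1]
grip_width: 0.386
finger_force: 30.0
```

Emit:
{"fn": "arm_command", "kwargs": {"increments": [[0,0,0.03,0,0,0,1],[0,0,0.03,0,0,0,1],[0,0,0,0,0,0,1]]}}

```text
time: 14.25
ee_pos: [456.6, 285.7, 34.3]
orientation: [0.0, -0.003, 1.0, 0.0]
ft_force: [0.4, -0.5, 0.4]
grip_width: 0.385
finger_force: 30.0
```

Emit:
{"fn": "arm_command", "kwargs": {"increments": [[0,0,0.02,0,0,0,1],[0,0,0,0,0,0,1]]}}

```text
time: 14.45
ee_pos: [456.6, 285.7, 34.3]
orientation: [0.001, -0.003, 1.0, 0.0]
ft_force: [-2.6, -0.9, 5.7]
grip_width: 0.39
finger_force: 30.0
```

Emit:
{"fn": "arm_command", "kwargs": {"increments": [[0,0,0,0,0,0,0.4],[0,0,0,0,0,0,0],[0,0,0,0,0,0,0],[0,0,0,0,0,0,0],[0,0,-0.3,0,0,0,0],[0,0,-0.8,0,0,0,0],[0,0,-1,0,0,0,0],[0,0,-1,0,0,0,0],[0,0,-1,0,0,0,0],[0,0,-0.5,0,0,0,0]]}}

```text
time: 15.45
ee_pos: [456.9, 285.9, 151.1]
orientation: [0.002, -0.003, 1.0, 0.001]
ft_force: [0.1, 0.0, -0.7]
grip_width: 0.999
finger_force: 0.0
```

```bash
python3 go.py 481 -6.4 140 123
```

```text
t 15.45 psi 90.39 tilt [ 0.0032  0.0011 -1.    ] wz units -4.076 | shift units [  5.558 -10.33    0.446]
```

Emit:
{"fn": "arm_command", "kwargs": {"increments": [[0,0,0,0,0,-0.8,0],[0,0,0,0,0,-0.8,0],[0,0,0,0,0,-0.8,0],[0,0,0,0,0,-0.8,0],[0,0,0,0,0,-0.88,0],[0.5,-0.94,0,0,0,0,0],[0.5,-0.94,0,0,0,0,0],[0.5,-0.94,0,0,0,0,0],[0.5,-0.94,0,0,0,0,0],[0.5,-0.94,0,0,0,0,0]]}}

```text
time: 16.45
ee_pos: [468.0, 152.1, 149.0]
orientation: [0.0, -0.284, 0.959, -0.0]
ft_force: [0.4, -0.1, 0.2]
grip_width: 0.997
finger_force: 0.0
```

Emit:
{"fn": "arm_command", "kwargs": {"increments": [[0.5,-0.94,0,0,0,0,0],[0.5,-0.94,0,0,0,0,0],[0.5,-0.94,0,0,0,0,0],[0.5,-0.94,0.1,0,0,0,0],[0.5,-0.94,0.3,0,0,0,0],[0.5,-0.9,0.4,0,0,0,0],[0,0,0,0,0,0,0]]}}

```text
time: 17.15
ee_pos: [481.4, -7.3, 128.1]
orientation: [-0.0, -0.283, 0.959, 0.0]
ft_force: [0.3, 0.1, -0.3]
grip_width: 1.003
finger_force: 0.0
```

```bash
python3 go.py 481 -6.4 33 123
```

```text
t 17.15 psi 122.85 tilt [-1.e-03 -1.e-04 -1.e+00] wz units -0.019 | shift units [-0.005  0.039  3.803]
```

Emit:
{"fn": "arm_command", "kwargs": {"increments": [[0,0.04,0.5,0,0,0,0],[0,0,0.8,0,0,0,0],[0,0,0.8,0,0,0,0],[0,0,0.8,0,0,0,0],[0,0,0.5,0,0,0,0],[0,0,0.3,0,0,0,0],[0,0,0.1,0,0,0,0],[0,0,0,0,0,0,1],[0,0,0,0,0,0,1],[0,0,0,0,0,0,1]]}}

```text
time: 18.15
ee_pos: [481.2, -4.3, 34.1]
orientation: [0.0, -0.284, 0.959, -0.0]
ft_force: [0.2, 0.4, -0.2]
grip_width: 0.756
finger_force: 0.0
```

Emit:
{"fn": "arm_command", "kwargs": {"increments": [[0,0,0,0,0,0,1],[0,0,0,0,0,0,1],[0,0,0,0,0,0,1],[0,0,0,0,0,0,1],[0,0,0,0,0,0,1],[0,0,0,0,0,0,1],[0,0,0,0,0,0,1]]}}

```text
time: 18.85
ee_pos: [481.0, -4.4, 33.5]
orientation: [0.0, -0.284, 0.959, -0.0]
ft_force: [-0.7, -0.1, 0.3]
grip_width: 0.283
finger_force: 30.0
```

```bash
python3 go.py 531.7 286.4 130 90.6
```

```text
t 18.85 psi 123.03 tilt [ 1.e-04 -1.e-04 -1.e+00] wz units 4.053 | shift units [-2.15  11.609 -3.859]
```

Emit:
{"fn": "arm_command", "kwargs": {"increments": [[0,0,-0.3,0,0,0,1],[0,0,-0.7,0,0,0,1],[0,0,-0.9,0,0,0,1],[0,0,-0.9,0,0,0,1],[0,0,-0.7,0,0,0,1],[0,0,-0.4,0,0,0.8,1],[0,0,0,0,0,0.8,1],[0,0,0,0,0,0.8,1],[0,0,0,0,0,0.8,1],[0,0,0,0,0,0.85,1]]}}

```text
time: 19.85
ee_pos: [480.7, -4.3, 131.4]
orientation: [-0.0, -0.003, 1.0, 0.0]
ft_force: [-0.2, -0.2, -0.7]
grip_width: 0.282
finger_force: 30.0
```

Emit:
{"fn": "arm_command", "kwargs": {"increments": [[-0.1,0.5,0,0,0,0,1],[-0.18,0.97,0,0,0,0,1],[-0.18,0.97,0,0,0,0,1],[-0.18,0.97,0,0,0,0,1],[-0.18,0.97,0,0,0,0,1],[-0.18,0.97,0,0,0,0,1],[-0.18,0.97,0,0,0,0,1],[-0.18,0.97,0,0,0,0,1],[-0.18,0.97,0,0,0,0,1],[-0.18,0.97,0,0,0,0,1]]}}

```text
time: 20.85
ee_pos: [521.0, 228.8, 131.2]
orientation: [-0.0, -0.008, 1.0, 0.0]
ft_force: [0.5, -0.4, -0.8]
grip_width: 0.283
finger_force: 30.0
```

Emit:
{"fn": "arm_command", "kwargs": {"increments": [[-0.18,0.97,0,0,0,0,1],[-0.18,0.9,0,0,0,0,1],[-0.07,0.5,0,0,0,0,1],[0,0,0,0,0,0,1]]}}

```text
time: 21.25
ee_pos: [531.0, 287.8, 130.9]
orientation: [-0.0, -0.007, 1.0, 0.0]
ft_force: [0.6, -0.5, -0.1]
grip_width: 0.277
finger_force: 30.0
```

```bash
python3 go.py 531.7 286.4 34 90.6; python3 - <<'E'
from h import *
c=r.read_camera("scene"); cv2.imwrite("pics/s3.png",cv2.resize(c["image"][90:330,340:640],None,fx=2.4,fy=2.4,interpolation=cv2.INTER_CUBIC))
E
```

```text
t 21.25 psi 90.84 tilt [-2.e-04  1.e-04 -1.e+00] wz units 0.031 | shift units [-0.026 -0.055  3.876]
```

View pics/s3.png

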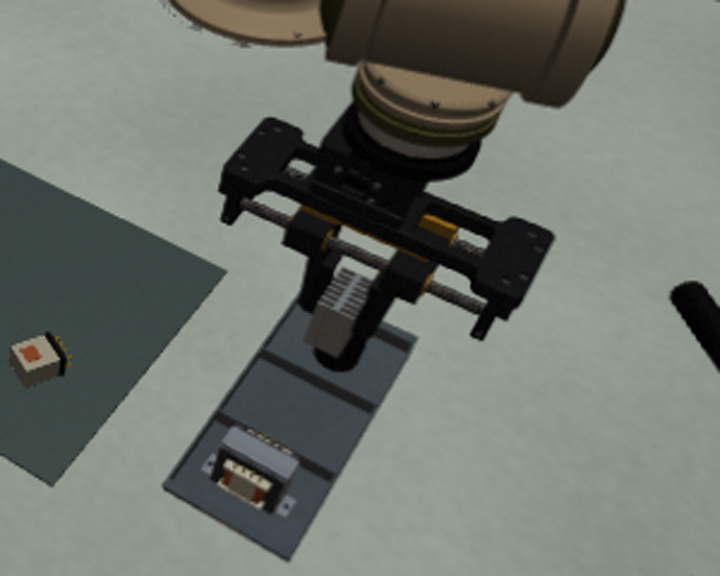

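The transformer sits squarely in the far bay (255,470) and the tall cap stands in the near bay (338,350). The heat sink is held upright above the middle bay.

Emit:
{"fn": "arm_command", "kwargs": {"increments": [[-0.02,-0.05,0.5,0,0,0,1],[0,0,0.8,0,0,0,1],[0,0,0.8,0,0,0,1],[0,0,0.8,0,0,0,1],[0,0,0.5,0,0,0,1],[0,0,0.25,0,0,0,1],[0,0,0.15,0,0,0,1],[0,0,0.04,0,0,0,1],[0,0,0.03,0,0,0,1],[0,0,0,0,0,0,1]]}}

```text
time: 22.3
ee_pos: [532.2, 285.0, 34.7]
orientation: [0.0, -0.006, 1.0, 0.0]
ft_force: [0.9, -0.0, -1.3]
grip_width: 0.282
finger_force: 30.0
```

Emit:
{"fn": "arm_command", "kwargs": {"increments": [[0,0,0.02,0,0,0,1],[0,0,0.02,0,0,0,1],[0,0,0,0,0,0,1]]}}

```text
time: 22.6
ee_pos: [532.1, 285.0, 33.5]
orientation: [0.0, -0.005, 1.0, 0.0]
ft_force: [-0.4, 0.8, 2.0]
grip_width: 0.28
finger_force: 30.0
```

Emit:
{"fn": "arm_command", "kwargs": {"increments": [[0,0,0.02,0,0,0,1],[0,0,0,0,0,0,1]]}}

```text
time: 22.8
ee_pos: [532.2, 285.1, 33.5]
orientation: [0.0, -0.006, 1.0, 0.0]
ft_force: [-2.2, -0.4, 6.8]
grip_width: 0.28
finger_force: 30.0
```

Emit:
{"fn": "arm_command", "kwargs": {"increments": [[0,0,0,0,0,0,0.5],[0,0,0,0,0,0,0],[0,0,0,0,0,0,0],[0,0,0,0,0,0,0],[0,0,-0.3,0,0,0,0],[0,0,-0.8,0,0,0,0],[0,0,-1,0,0,0,0],[0,0,-1,0,0,0,0],[0,0,-1,0,0,0,0],[0,0,-0.5,0,0,0,0]]}}

```text
time: 23.8
ee_pos: [532.5, 285.2, 150.4]
orientation: [0.002, -0.006, 1.0, 0.0]
ft_force: [0.6, 0.0, 0.5]
grip_width: 1.002
finger_force: 0.0
```

```bash
python3 go.py 490.5 -117.5 140 81.2
```

```text
t 23.8 psi 90.63 tilt [ 0.0033  0.001  -1.    ] wz units 1.179 | shift units [ -0.802 -16.174   0.414]
```

Emit:
{"fn": "arm_command", "kwargs": {"increments": [[0,0,0,0,0,0.59,0],[0,0,0,0,0,0.59,0],[-0.05,-0.95,0,0,0,0,0],[-0.05,-0.95,0,0,0,0,0],[-0.05,-0.95,0,0,0,0,0],[-0.05,-0.95,0,0,0,0,0],[-0.05,-0.95,0,0,0,0,0],[-0.05,-0.95,0,0,0,0,0],[-0.05,-0.95,0,0,0,0,0],[-0.05,-0.95,0,0,0,0,0]]}}

```text
time: 24.8
ee_pos: [512.5, 94.8, 147.6]
orientation: [-0.0, 0.077, 0.997, -0.0]
ft_force: [-0.4, -0.8, 0.6]
grip_width: 1.006
finger_force: 0.0
```

Emit:
{"fn": "arm_command", "kwargs": {"increments": [[-0.05,-0.95,0,0,0,0,0],[-0.05,-0.95,0,0,0,0,0],[-0.05,-0.95,0,0,0,0,0],[-0.05,-0.95,0,0,0,0,0],[-0.05,-0.95,0.1,0,0,0,0],[-0.05,-0.95,0.3,0,0,0,0],[-0.05,-0.95,0.4,0,0,0,0],[0,-0.95,0,0,0,0,0],[0,-0.97,0,0,0,0,0],[0,0,0,0,0,0,0]]}}

```text
time: 25.8
ee_pos: [488.4, -119.4, 127.6]
orientation: [-0.0, 0.078, 0.997, -0.0]
ft_force: [1.1, 0.5, 0.3]
grip_width: 0.999
finger_force: 0.0
```

```bash
python3 go.py 490.5 -117.5 35 81.2
```

```text
t 25.8 psi 81.02 tilt [-2.e-04 -3.e-04 -1.e+00] wz units -0.022 | shift units [-0.072  0.088  3.702]
```

Emit:
{"fn": "arm_command", "kwargs": {"increments": [[-0.06,0.06,0.5,0,0,0,0],[0,0,0.8,0,0,0,0],[0,0,0.8,0,0,0,0],[0,0,0.8,0,0,0,0],[0,0,0.5,0,0,0,0],[0,0,0.2,0,0,0,0],[0,0,0.08,0,0,0,0],[0,0,0,0,0,0,1],[0,0,0,0,0,0,1],[0,0,0,0,0,0,1]]}}

```text
time: 26.8
ee_pos: [490.5, -116.2, 36.3]
orientation: [0.0, 0.077, 0.997, -0.0]
ft_force: [-0.5, 0.5, -0.4]
grip_width: 0.749
finger_force: 0.0
```

Emit:
{"fn": "arm_command", "kwargs": {"increments": [[0,0,0,0,0,0,1],[0,0,0,0,0,0,1],[0,0,0,0,0,0,1],[0,0,0,0,0,0,1],[0,0,0,0,0,0,1],[0,0,0,0,0,0,1]]}}

```text
time: 27.4
ee_pos: [490.4, -116.2, 35.8]
orientation: [0.0, 0.077, 0.997, -0.0]
ft_force: [0.1, -0.8, 2.1]
grip_width: 0.397
finger_force: 30.0
```

```bash
python3 go.py 491.3 -266.2 110 81.2
```

```text
t 27.4 psi 81.19 tilt [ 2.e-04 -2.e-04 -1.e+00] wz units -0.002 | shift units [-0.953 -5.923 -2.967]
```

Emit:
{"fn": "arm_command", "kwargs": {"increments": [[0,0,-0.3,0,0,0,1],[0,0,-0.7,0,0,0,1],[0,0,-0.9,0,0,0,1],[0,0,-0.8,0,0,0,1],[-0.1,-0.4,-0.3,0,0,0,1],[-0.15,-0.9,0,0,0,0,1],[-0.15,-0.9,0,0,0,0,1],[-0.15,-0.9,0,0,0,0,1],[-0.15,-0.9,0,0,0,0,1],[-0.15,-0.9,0,0,0,0,1]]}}

```text
time: 28.4
ee_pos: [492.1, -241.9, 110.2]
orientation: [-0.0, 0.077, 0.997, 0.0]
ft_force: [-0.5, -0.1, -1.2]
grip_width: 0.401
finger_force: 30.0
```

Emit:
{"fn": "arm_command", "kwargs": {"increments": [[-0.1,-0.7,0,0,0,0,1],[0,-0.32,0,0,0,0,1],[0,0,0,0,0,0,1],[0,0,0.5,0,0,0,1],[0,0,0.8,0,0,0,1],[0,0,0.8,0,0,0,1],[0,0,0.5,0,0,0,1],[0,0,0.25,0,0,0,1],[0,0,0.1,0,0,0,1],[0,0,0,0,0,0,1]]}}

```text
time: 29.4
ee_pos: [491.3, -265.9, 37.1]
orientation: [0.0, 0.077, 0.997, -0.0]
ft_force: [0.2, 0.0, -1.5]
grip_width: 0.403
finger_force: 30.0
```

Emit:
{"fn": "arm_command", "kwargs": {"increments": [[0,0,0.03,0,0,0,1],[0,0,0,0,0,0,1]]}}

```text
time: 29.6
ee_pos: [491.3, -266.1, 36.8]
orientation: [0.0, 0.077, 0.997, -0.0]
ft_force: [-0.1, -0.1, -2.1]
grip_width: 0.402
finger_force: 30.0
```

Emit:
{"fn": "arm_command", "kwargs": {"increments": [[0,0,0.02,0,0,0,1],[0,0,0.02,0,0,0,1],[0,0,0,0,0,0,1]]}}

```text
time: 29.9
ee_pos: [491.2, -266.1, 35.8]
orientation: [0.0, 0.077, 0.997, -0.0]
ft_force: [-0.9, 0.9, 4.9]
grip_width: 0.397
finger_force: 30.0
```

```bash
python3 -c "
from h import *
print(r.state()['ft_force'],r.state()['ee_pos'])"
```

```text
[-0.90973077  0.90669468  4.86605048] [ 491.24518427 -266.10531013   35.81684838]
```

Contact. I'll release, lift and head for the short cap.

Emit:
{"fn": "arm_command", "kwargs": {"increments": [[0,0,0,0,0,0,0.4],[0,0,0,0,0,0,0],[0,0,0,0,0,0,0],[0,0,0,0,0,0,0],[0,0,-0.3,0,0,0,0],[0,0,-0.8,0,0,0,0],[0,0,-1,0,0,0,0],[0,0,-1,0,0,0,0],[0,0,-0.5,0,0,0,0],[0,0,0,0,0,0,0]]}}

```text
time: 30.9
ee_pos: [491.7, -266.5, 127.4]
orientation: [0.002, 0.077, 0.997, -0.001]
ft_force: [-0.1, -1.0, -0.2]
grip_width: 0.999
finger_force: 0.0
```

```bash
python3 go.py 611.1 -110 120 81.2
```

```text
t 30.9 psi 81.19 tilt [ 0.0031 -0.0027 -1.    ] wz units -0.001 | shift units [-3.762  6.915  0.296]
```

Emit:
{"fn": "arm_command", "kwargs": {"increments": [[-0.47,0.86,0,0,0,0,0],[-0.47,0.86,0,0,0,0,0],[-0.47,0.86,0,0,0,0,0],[-0.47,0.86,0,0,0,0,0],[-0.47,0.86,0,0,0,0,0],[-0.47,0.86,0,0,0,0,0],[-0.47,0.86,0.1,0,0,0,0],[-0.47,0.86,0.2,0,0,0,0],[0,0,0,0,0,0,0]]}}

```text
time: 31.8
ee_pos: [610.8, -108.2, 116.2]
orientation: [-0.001, 0.075, 0.997, 0.001]
ft_force: [-0.2, 0.1, 0.0]
grip_width: 0.997
finger_force: 0.0
```

```bash
python3 go.py 611.1 -110 32 81.2
```

```text
t 31.8 psi 81.35 tilt [-0.0019  0.0012 -1.    ] wz units 0.018 | shift units [-0.021 -0.072  3.367]
```

Emit:
{"fn": "arm_command", "kwargs": {"increments": [[-0.02,-0.05,0.5,0,0,0,0],[0,0,0.8,0,0,0,0],[0,0,0.8,0,0,0,0],[0,0,0.7,0,0,0,0],[0,0,0.4,0,0,0,0],[0,0,0.16,0,0,0,0],[0,0,0,0,0,0,1],[0,0,0,0,0,0,1],[0,0,0,0,0,0,1],[0,0,0,0,0,0,1]]}}

```text
time: 32.8
ee_pos: [610.9, -111.8, 34.3]
orientation: [0.001, 0.077, 0.997, -0.0]
ft_force: [-0.5, 0.5, -0.3]
grip_width: 0.655
finger_force: 0.0
```

Emit:
{"fn": "arm_command", "kwargs": {"increments": [[0,0,0,0,0,0,1],[0,0,0,0,0,0,1],[0,0,0,0,0,0,1],[0,0,0,0,0,0,1],[0,0,0,0,0,0,1],[0,0,0,0,0,0,1]]}}

```text
time: 33.4
ee_pos: [610.7, -111.7, 33.7]
orientation: [-0.0, 0.077, 0.997, -0.0]
ft_force: [-0.2, 0.7, -0.7]
grip_width: 0.269
finger_force: 30.0
```

```bash
python3 go.py 566.4 -277.8 107 81.2
```

```text
t 33.4 psi 81.19 tilt [-0. -0. -1.] wz units -0.001 | shift units [ 0.734 -6.835 -2.931]
```

Emit:
{"fn": "arm_command", "kwargs": {"increments": [[0,0,-0.3,0,0,0,1],[0,0,-0.7,0,0,0,1],[0,0,-0.9,0,0,0,1],[0,0,-0.8,0,0,0,1],[0.1,-0.4,-0.3,0,0,0,1],[0.1,-0.9,0,0,0,0,1],[0.1,-0.9,0,0,0,0,1],[0.1,-0.9,0,0,0,0,1],[0.1,-0.9,0,0,0,0,1],[0.1,-0.9,0,0,0,0,1]]}}

```text
time: 34.4
ee_pos: [576.2, -231.9, 108.4]
orientation: [-0.0, 0.077, 0.997, 0.0]
ft_force: [0.2, -0.0, -0.5]
grip_width: 0.273
finger_force: 30.0
```

Emit:
{"fn": "arm_command", "kwargs": {"increments": [[0.1,-0.9,0,0,0,0,1],[0.03,-0.7,0,0,0,0,1],[0,-0.33,0,0,0,0,1],[0,0,0.5,0,0,0,1],[0,0,0.8,0,0,0,1],[0,0,0.8,0,0,0,1],[0,0,0.5,0,0,0,1],[0,0,0.25,0,0,0,1],[0,0,0.1,0,0,0,1],[0,0,0,0,0,0,1]]}}

```text
time: 35.4
ee_pos: [566.7, -277.6, 35.2]
orientation: [0.0, 0.077, 0.997, -0.0]
ft_force: [0.6, -0.4, 0.3]
grip_width: 0.271
finger_force: 30.0
```

Emit:
{"fn": "arm_command", "kwargs": {"increments": [[0,0,0.03,0,0,0,1],[0,0,0.02,0,0,0,1],[0,0,0,0,0,0,1]]}}

```text
time: 35.7
ee_pos: [566.6, -277.8, 34.1]
orientation: [0.0, 0.077, 0.997, -0.0]
ft_force: [0.0, -1.0, -0.3]
grip_width: 0.272
finger_force: 30.0
```

Emit:
{"fn": "arm_command", "kwargs": {"increments": [[0,0,0.02,0,0,0,1],[0,0,0.02,0,0,0,1],[0,0,0,0,0,0,1]]}}

```text
time: 36.0
ee_pos: [566.7, -277.8, 33.7]
orientation: [0.0, 0.077, 0.997, -0.0]
ft_force: [-2.1, 1.8, 6.1]
grip_width: 0.27
finger_force: 30.0
```

Emit:
{"fn": "arm_command", "kwargs": {"increments": [[0,0,0,0,0,0,0.5],[0,0,0,0,0,0,0],[0,0,0,0,0,0,0],[0,0,0,0,0,0,0],[0,0,-0.3,0,0,0,0],[0,0,-0.8,0,0,0,0],[0,0,-1,0,0,0,0],[0,0,-1,0,0,0,0],[0,0,-1,0,0,0,0],[0,0,-1,0,0,0,0]]}}

```text
time: 37.0
ee_pos: [566.4, -277.6, 161.9]
orientation: [0.0, 0.077, 0.997, -0.0]
ft_force: [-0.6, 0.4, 0.1]
grip_width: 0.996
finger_force: 0.0
```

Emit:
{"fn": "arm_command", "kwargs": {"increments": [[0,1,-0.5,0,0,0,0],[0,1,0,0,0,0,0],[0,1,0,0,0,0,0],[0,1,0,0,0,0,0],[0,1,0,0,0,0,0],[0,1,0,0,0,0,0],[0,1,0,0,0,0,0],[0,0.5,0,0,0,0,0],[0,0,0,0,0,0,0]]}}

```text
time: 37.9
ee_pos: [595.3, -91.3, 173.2]
orientation: [0.0, 0.076, 0.997, -0.0]
ft_force: [0.4, -0.8, -0.1]
grip_width: 0.998
finger_force: 0.0
```

```bash
python3 - <<'E'
from h import *
c=r.read_camera("scene"); cv2.imwrite("pics/s4.png",cv2.resize(c["image"][90:340,170:550],None,fx=2.1,fy=2.1,interpolation=cv2.INTER_CUBIC))
c=r.read_camera("top"); cv2.imwrite("pics/t4.png",cv2.resize(c["image"][90:325,170:490],None,fx=2.5,fy=2.5,interpolation=cv2.INTER_CUBIC))
E
```

```text
(no output)
```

View pics/s4.png

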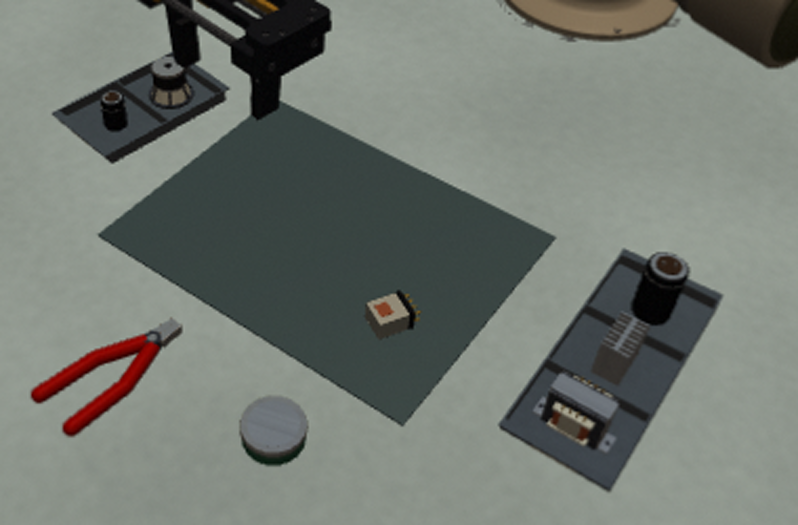

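View pics/t4.png

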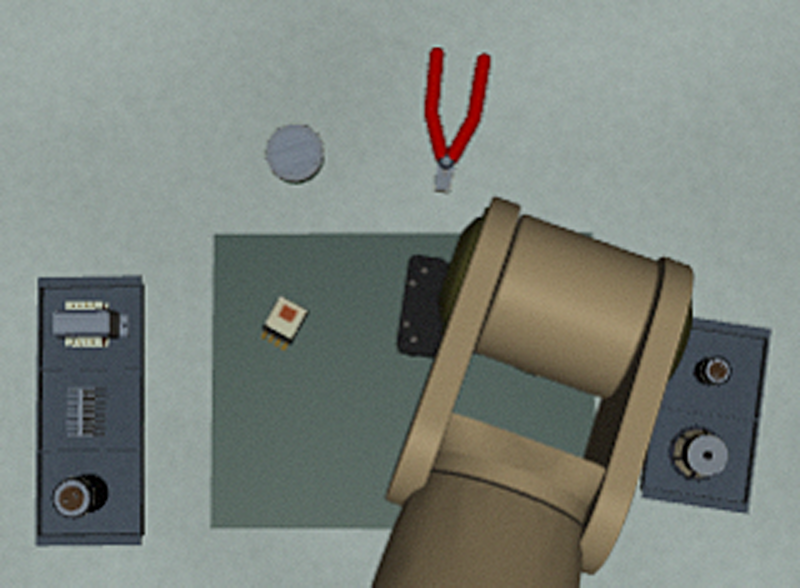

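In both views all five parts stand upright, one per bay: the transformer, heat sink and tall cap in tray3, the short cap and speaker in tray2. The relay, tin and cutters haven't moved, and the gripper is open and clear.

```bash
python3 -c "
from h import *
print(r.finish_job())"
```

```text
the job is handed in; nothing more can be done
None
```

I set all five parts down upright in their trays, one per bay, left the relay, tin and cutters untouched, and handed the job in at about 38 s of the 122 s allowed.

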